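# Slide a cover plate onto the narrow pedestal and close the retaining bar

### The job

Without lifting it, slide the cover plate off the loading shelf and across the gap so that it rests level on the narrow pedestal alone, centred and square to it. Then swing the retaining bar over the plate until it is fully closed. Do not let the plate fall, and leave the other things on the bench where they are.

Things in the scene. Friction and masses are not known exactly. Their poses are not given: they have to be found in the camera images.
- station: Loading station, fixed to the bench: grey base plate 280 x 330 x 12 mm carrying a loading shelf and, beside it across a 38 mm open gap, a narrow pedestal. Origin on the bench surface; its y axis points from the shelf to the pedestal, x across it, z up. Its position and yaw vary.
- shelf (a point): Centre of the top face of the loading shelf, a flat dark steel sheet 180 mm (x) by 130 mm (y), 60 mm above the bench, axes as the station's. No rims. The shelf's edge towards the pedestal is 65 mm from this point along +y; shelf and pedestal centres are 123 mm apart.
- pedestal (a point): Centre of the pedestal's top face, 70 mm (x) by only 40 mm (y), 58.5 mm above the bench (1.5 mm lower than the shelf), axes as the station's. It has no side guides or stop. A plate centred on it overhangs 28 mm at either end in y and clears the shelf's edge by 10 mm.
- plate: Aluminium cover plate with a dark bore in the middle, 110 mm (x) by 96 mm (y) by 20 mm thick, about 0.5 kg, too wide for a gripper; lies on the shelf at the start, off to one side and slightly turned. Origin at the centre of its underside; at the start its axes are roughly the station's.
- bar (a joint): Angle of the retaining bar, a flat steel arm turning level about a vertical pivot post (rad): 0 = fully closed against its stop, lying across the top of the pedestal along the station's +x; grows counter-clockwise seen from above as it swings out to +y, away from the shelf, to at most 1.8. Starts open; turns stiffly and stays where left.
- pivot (a point): The bar's pivot axis at the height of the bar's underside, 86 mm above the bench, 85 mm from the pedestal's centre in the station's -x. The pivot post is 20 mm thick (the bar's hub on it 28 mm). A 12 mm rest post of the same height stands 82 mm from the pedestal's centre in +x. The bar is 18 mm wide, 10 mm thick and passes about 7.5 mm above a plate on the pedestal.
- bar_knob (a point): Middle of the bar's upright round knob, black, 16 mm diameter, from 96 to 136 mm above the bench (this point at 116 mm), 183 mm from the pivot; the bar's end is 10 mm beyond it.
- socket: Bystander: steel socket, 28 mm diameter, 36 mm high, standing on the station's base plate beside the shelf. Origin at its underside.
- bearing: Bystander: steel bearing ring, 52 mm diameter, 16 mm high, lying on the base plate beyond the pedestal. Origin at its underside.
- wrench: Bystander: steel wrench lying on the bench beyond the station. Origin near its middle.
- screwdriver: Bystander: screwdriver lying on the bench, far left. Origin near its middle.
- oil: Bystander: white bottle, 60 mm diameter, 170 mm high, on the left of the bench.
- mug: Bystander: white mug, 80 mm diameter, 90 mm high, on the right of the bench.
- tape: Bystander: grey roll, 100 mm diameter, 24 mm high, lying on the right of the bench.
Not all that is in view belongs to the job. Of the things like the plate, leave any that is brown or turquoise; of the rest the larger one is meant.

How it is judged:
By the outcome, as a careful person would: the job done as asked, in the order asked, and still so for the second after the job is handed in, with the robot touching nothing.
It also fails if it takes over 70 s, if anything falls off the work surface, if the arm or the gripper's body presses on something with over 40 N, if the wrist force passes 120 N, or if a joint passes its speed limit or range.

### The arm

A 6-joint arm with a two-finger parallel gripper is mounted at the origin on the work surface. World frame = base frame: x ahead of the robot, y to its left, z up, the work surface at z = 0. Lengths are in m, angles in rad, forces in N, time in s.
With the tool pointing down it reaches from about 0.275 to 0.975 m from the base axis. Payload 8.4 kg.
Tool frame: the origin (TCP) lies on the centre line of the jaws, within the pads' length; the fingertips stand tip_reach ahead of it and the grasp point (between the pads) lies 2 mm behind it (tip_reach is the distance from the TCP to the fingertips, in m); z points along the fingers, y is the line along which they close (so a half turn about z gives the same grasp; the last joint's range is limited). The gripper opens to 92 mm and grips with 3 to 60 N. Pads are 20 mm wide; open, the fingers measure 128 mm over their backs; the gripper's body (75 mm by 189 mm) begins 69 mm behind the grasp point.
Start: joints at [-1.232, 0.353, 1.633, -0, 1.155, -0.002], TCP at [0.209, -0.589, 0.232] pointing down, gripper open.
Joint ranges: [-2.63, 2.63], [-0.92, 2.1], [0.06, 2.66], [-1.3, 4.44], [0, 2.69], [-3.02, 3.02]. Speed limits (rad/s): [2.22, 2.22, 2.79, 3.14, 3.14, 3.14].

### API

Orientations are given as a unit quaternion [x, y, z, w].
In Python, from cell import sense, capture, finish_job, tip_reach gives the robot as it stands.
- The arm moves only by the shell command python3 -m jog 'ROWS' [OPENING]. ROWS is JSON, a list of rows, each a list of 2 entries, a list of its own where there are three numbers: the shift along the tool's x, y, z scaled (see below), then the turn, a rotation vector about the tool's x, y, z scaled (see below). A call has 1 to 12 rows; each row shifts and turns the commanded pose from where the row before left it, along the tool's axes as they then stand; what a row does not reach is not made up. The controller multiplies each number of a shift by 0.06 m and each number of a turn by 10 degrees. A row lasts 1/8 s, in which the tool goes at most 62.5 mm and 10.7 degrees, less where a joint would pass 70% of its speed; a pose out of reach is approached as far as the arm can. A call with a number of a shift or a turn outside -1 to 1 is refused whole. A call with a gripper value outside its range is refused whole. OPENING is the opening in per cent of the stroke, from 0 (shut) to 100 (fully open), set as the call begins (- or left out, the last holds). The fingers move at their own pace and stop on an object; the grip force is fixed at half the most. Time passes only in rows, so rows that do not move let the fingers close. It gives the time, the measured TCP pose, the force, the opening and the grip force at its end, in the units of the state.
- sense(): the state, without advancing time (a new reading comes with each control period).
- capture(name): name is "scene" or "top"; returns a dict with "color" (400x640x3 uint8, blue, green, red), "K" (3x3 intrinsics, pixels), "dist" ([k1, k2, p1, p2, k3] as OpenCV has them; the pictures are not rectified), "origin" and "attitude" of the camera in the world. Camera axes: x right, y down, z forward; pixel columns grow to the right and rows downward; lengths in m; the calibration is good to about 2 mm. A picture is of the moment at which its call begins. There is no depth.
- finish_job(): hands the job in; it is judged then, once.
The state is a dict: "t": time; "joint_pos": joint angles; "joint_vel": joint speeds; "effort": joint torques, N m; "tcp_pos": TCP position; "tcp_rot": TCP orientation; "ft_force": force on the tool from outside, world axes, zero at the start; "wrist_torque": the same for the moment, N m; "grip_width": finger opening in m; "gripper_force": force on a finger pad.
Only numpy, scipy, OpenCV 4.12 (cv2) and the standard library are available. Lean on these libraries where they do the work, as an engineer would, in place of code of your own. Each camera call takes 0.05 s, during which the arm holds its last target. There are 200 camera calls.

## Working session

There is one attempt and no reset: what is moved stays moved. The work goes in short steps, Python scripts to look and compute and a shell command to move; the robot and the scene stay as the last step left them, time stands still between calls to the robot, and variables do not carry over. Pictures are saved under pics/ and viewed, at most 10 in all, crops included, and the job is handed in when it is done.

```bash
mkdir -p pics; ls
python3 - <<'E'
from cell import *
import cv2,numpy as np
print(tip_reach if not callable(tip_reach) else tip_reach()); print(sense())
for n in("scene","top"):
    c=capture(n); cv2.imwrite(f"pics/{n}0.png",c["color"]); print(n,c["K"],c["dist"],c["origin"],c["attitude"])
E
```

```text
pics
0.017
{'t': 0.0, 'joint_pos': array([-1.23245269e+00,  3.53635374e-01,  1.63412257e+00, -1.42160505e-05,
        1.15516206e+00, -2.37267103e-03]), 'joint_vel': array([ 0.00023518, -0.0003615 ,  0.00057233, -0.00029664, -0.00043449,
       -0.0002827 ]), 'effort': array([-1.69926901e-03, -5.93841577e+01, -3.34222269e+01,  6.92203059e-02,
        2.31337384e-02, -1.26435389e-04]), 'tcp_pos': array([ 0.20871229, -0.58863871,  0.23087659]), 'tcp_rot': array([ 9.85523406e-01,  1.69538125e-01, -1.17373157e-04, -6.53243342e-04]), 'ft_force': array([ 0.08384752, -0.11510799,  0.450755  ]), 'wrist_torque': array([-0.00663488,  0.04332636, -0.04096781]), 'gripper_force': 0.0, 'grip_width': 0.09196009199970563}
scene [[376.54060432   0.         317.89653522]
 [  0.         376.54060432 201.16474254]
 [  0.           0.           1.        ]] [0.01395001 0.         0.         0.         0.        ] [0.76326072 0.50223615 0.93645862] [ 0.23390591  0.92976422 -0.27417431 -0.07519955]
top [[459.44498693   0.         312.23589571]
 [  0.         459.44498693 198.71791381]
 [  0.           0.           1.        ]] [-0.11635156  0.          0.          0.          0.        ] [0.42877662 0.01016528 1.4037382 ] [-0.70112628  0.71253333 -0.02318433  0.01344186]
```

View pics/scene0.png

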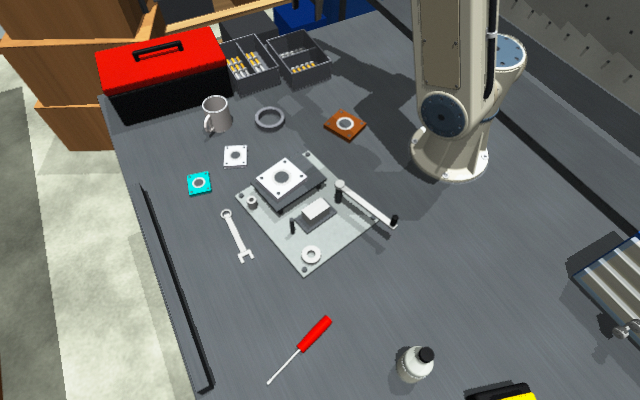

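View pics/top0.png

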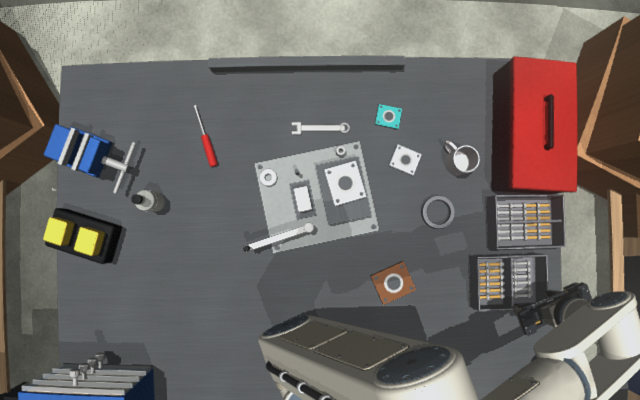

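The scene view shows the station around (310,215): plate on the shelf (281,177), pedestal (317,210) and the bar open towards the robot with its knob at (395,220). In the top view the plate is at (346,183), pedestal (302,199), pivot (310,229) and knob (247,248). The smaller white plate at (405,159) and the brown and turquoise ones are decoys. Next I'll view enlarged crops.

Run:
```python
import cv2
a=cv2.imread("pics/top0.png")[137:257,240:400]; cv2.imwrite("pics/top0c.png",cv2.resize(a,(800,600),interpolation=cv2.INTER_CUBIC))
a=cv2.imread("pics/scene0.png")[144:279,230:410]; cv2.imwrite("pics/scene0c.png",cv2.resize(a,(800,600),interpolation=cv2.INTER_CUBIC))
```

```text
(no output)
```

View pics/top0c.png

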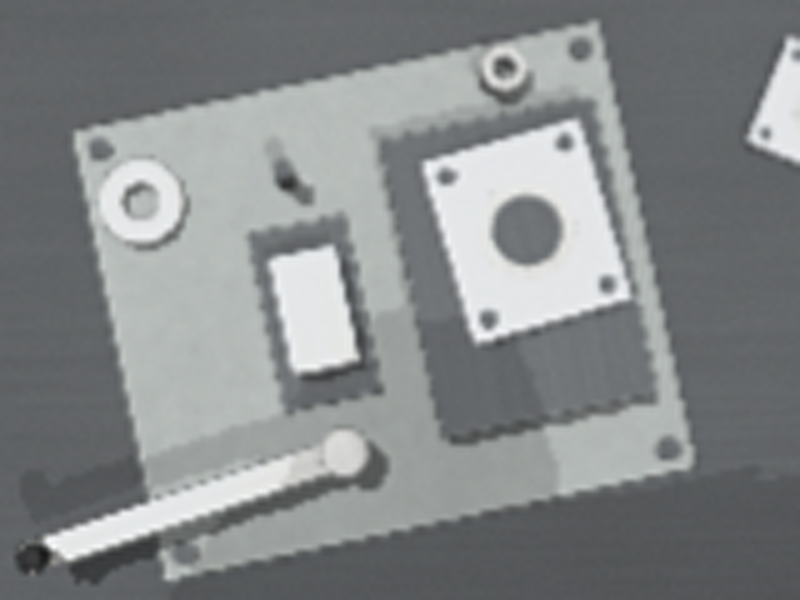

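View pics/scene0c.png

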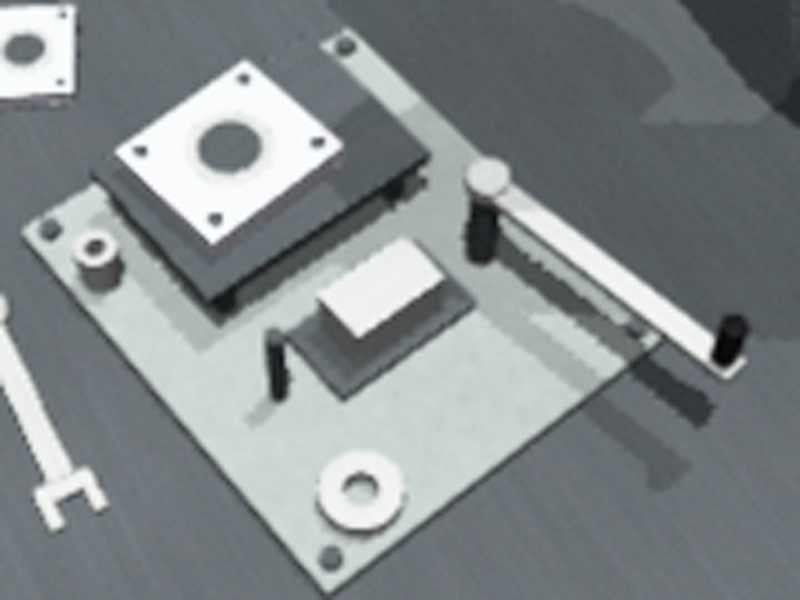

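The crops show the plate, turned slightly, near the shelf's −y/+x side. Top-crop corners are (422,160), (580,118), (632,297), (478,344), and the pedestal top is at (268..361, 246..377). The knob is at (32,552). Next I'll triangulate these points and fit the station pose.

```bash
cat > h.py <<'E'
import numpy as np,cv2
from scipy.spatial.transform import Rotation as R
from scipy.optimize import least_squares
CAM={"scene":(376.5406,(317.8965,201.1647),.01395,[0.76326072,0.50223615,0.93645862],[0.23390591,0.92976422,-0.27417431,-0.07519955]),
"top":(459.445,(312.2359,198.7179),-.11635156,[0.42877662,0.01016528,1.4037382],[-0.70112628,0.71253333,-0.02318433,0.01344186])}
def proj(n,P):
    f,c,k,o,q=CAM[n]; Rw=R.from_quat(q).inv()
    K=np.array([[f,0,c[0]],[0,f,c[1]],[0,0,1]]); r=Rw.as_rotvec(); t=-Rw.apply(o)
    return cv2.projectPoints(np.array(P,float).reshape(-1,1,3),r,t,K,np.array([k,0,0,0,0]))[0][:,0]
def crop(n,p):
    p=np.array(p,float); s,o=(5,(240,137)) if n=="top" else (800/180,(230,144))
    return (p+.5)/s-.5+o
def tri(pt,ps):
    s=least_squares(lambda x:np.r_[(proj("top",x)-pt).ravel(),(proj("scene",x)-ps).ravel()],[.45,-.05,.05]); return s.x,np.sqrt(2*s.cost)
def rect(wx,wy,z): return np.array([[wx,wy,z],[wx,-wy,z],[-wx,-wy,z],[-wx,wy,z]])
def place(p,P): return R.from_euler('z',p[2]).apply(P)+[p[0],p[1],0]
E
cat > m.py <<'E'
from h import *
T={"plate":[(422,160),(580,118),(632,297),(478,344)],"ped":[(268,259),(337,246),(361,361),(295,377)],"base":[(75,130),(600,22),(692,468),(165,578)],"shelf":[(380,132),(592,98),(658,400),(446,440)],"knob":[(32,552)],"piv":[(345,453)]}
S={"plate":[(213,243),(115,151),(245,60),(342,146)],"ped":[(360,338),(318,296),(405,238),(446,279)],"base":[(328,592),(22,232),(345,30),(660,340)],"shelf":[(210,300),(92,173),None,(430,155)],"knob":[(736,320)],"piv":[(488,175)]}
for k in T:
    for a,b in zip(T[k],S[k]):
        if b is not None: x,e=tri(crop("top",a),crop("scene",b)); print(k,x.round(4),"%.2fpx"%e)
def fit(items,p0):
    def f(p):
        r=[]
        for P,k in items:
            W=place(p,P)
            r.append((proj("top",W)-crop("top",T[k])).ravel())
            i=[j for j in range(len(W)) if S[k][j] is not None]
            r.append((proj("scene",W[i])-crop("scene",[S[k][j] for j in i])).ravel())
        return np.concatenate(r)
    s=least_squares(f,p0,loss='soft_l1'); return s.x,np.abs(f(s.x)).max()
# origin := pedestal centre
o=np.array([0,-.123,0])
st,e=fit([(rect(.035,.02,.0585),"ped"),(rect(.09,.065,.06)+o,"shelf"),(np.array([[-.085,0,.096]]),"piv")],[.45,0,.2]);print("ped frame",st.round(4),np.rad2deg(st[2]),e)
pl,e=fit([(rect(.055,.048,.08),"plate")],[.47,-.1,.2]);print("plate",pl.round(4),np.rad2deg(pl[2]),e)
L=R.from_euler('z',-st[2]); print("plate in ped frame",L.apply([*(pl[:2]-st[:2]),0]))
k,_=tri(crop("top",T["knob"][0]),crop("scene",S["knob"][0])); d=L.apply([*(k[:2]-st[:2]),0])-[-.085,0,0]; print("knob rel pivot",d,np.hypot(*d[:2]),np.arctan2(d[1],d[0]))
E
python3 m.py
```

```text
plate [ 0.5829 -0.0435  0.0795] 0.68px
plate [ 0.6071 -0.1365  0.0784] 0.24px
plate [ 0.5022 -0.1642  0.0798] 0.25px
plate [ 0.4767 -0.0747  0.0751] 0.22px
ped [0.5287 0.0471 0.0574] 0.55px
ped [0.5363 0.0062 0.0532] 0.41px
ped [ 0.4681 -0.0067  0.0529] 0.52px
ped [0.4596 0.0321 0.0521] 0.34px
base [0.6126 0.1653 0.0104] 0.70px
base [ 0.6757 -0.158   0.0057] 0.56px
base [ 0.4031 -0.2089  0.0099] 0.69px
base [0.3417 0.1124 0.0024] 0.73px
shelf [ 0.6    -0.0188  0.0616] 1.67px
shelf [ 0.6225 -0.1468  0.0519] 0.26px
shelf [ 0.4215 -0.0563  0.0523] 0.17px
knob [0.3625 0.1776 0.1411] 1.20px
piv [0.4153 0.0034 0.0991] 0.14px
ped frame [0.4985 0.0206 0.1948] 11.159904155618296 1.8152910767589105
plate [ 0.5424 -0.1041  0.265 ] 15.18328124360438 0.8312825682763787
plate in ped frame [ 0.01892244 -0.13083694  0.        ]
knob rel pivot [-0.01801638  0.18036671  0.        ] 0.18126428258887703 1.6703536104818009
```

```bash
cat > go.py <<'E'
import sys
from h import *
from cell import sense
ST=(.4985,.0206,.1948)
# usage: go.py x y z yawdeg (tool x axis yaw, all in pedestal frame), several targets in sequence
def main():
    s=sense(); p=np.array(s["tcp_pos"]); q=R.from_quat(s["tcp_rot"])
    loc=R.from_euler('z',-ST[2]).apply(p-[ST[0],ST[1],0]); x=q.apply([1,0,0])
    print("t %.2f ped-frame tcp"%s["t"],loc.round(4),"yaw %.2f"%np.rad2deg(np.arctan2(x[1],x[0])-ST[2]),"F",np.round(s["ft_force"],1),"w %.3f"%s["grip_width"])
    a=list(map(float,sys.argv[1:]))
    for i in range(0,len(a),4):
        X,Y,Z,W=a[i:i+4]; tp=place(ST,[[X,Y,Z]])[0]; tq=R.from_euler('z',ST[2]+np.deg2rad(W))*R.from_euler('x',np.pi)
        # shift with current axes first, then the turn
        print("shift/0.06",(q.inv().apply(tp-p)/.06).round(3),"turn/10deg",np.rad2deg((q.inv()*tq).as_rotvec()/10).round(3)); p,q=tp,tq
main()
E
python3 go.py .125 -.131 .18 0  .125 -.131 .083 0
```

```text
t 0.10 ped-frame tcp [-0.4022 -0.5417  0.231 ] yaw 8.36 F [-0.9  0.5  0.3] w 0.092
shift/0.06 [ 9.689 -5.493  0.856] turn/10deg [-0.006  0.     0.836]
shift/0.06 [ 0.    -0.     1.617] turn/10deg [0. 0. 0.]
```

```bash
python3 -m jog '[[[0.81,-0.458,0.07],[0,0,0]],[[0.81,-0.458,0.07],[0,0,0]],[[0.81,-0.458,0.07],[0,0,0]],[[0.81,-0.458,0.07],[0,0,0]],[[0.81,-0.458,0.07],[0,0,0]],[[0.81,-0.458,0.07],[0,0,0]],[[0.81,-0.458,0.07],[0,0,0]],[[0.81,-0.458,0.07],[0,0,0]],[[0.81,-0.458,0.07],[0,0,0]],[[0.81,-0.458,0.07],[0,0,0]],[[0.81,-0.458,0.07],[0,0,0]],[[0.78,-0.458,0.07],[0,0,0.836]]]' 54; python3 go.py .115 -.131 .12 0  .115 -.131 .083 0
```

```text
t: 1.6
tcp_pos: [0.6475, -0.0823, 0.1807]
tcp_rot: [0.995, 0.096, -0.0, -0.0]
ft_force: [1.3, -1.4, 0.3]
grip_width: 0.0496
gripper_force: 0.0
t 1.60 ped-frame tcp [ 0.1263 -0.1298  0.1807] yaw -0.14 F [ 1.3 -1.4  0.3] w 0.050
shift/0.06 [-0.188  0.02   1.012] turn/10deg [-0.     0.003 -0.014]
shift/0.06 [ 0.    -0.     0.617] turn/10deg [0. 0. 0.]
```

```bash
python3 -m jog '[[[-0.18,0.02,0.82],[0,0,0]],[[0,0,0.8],[0,0,0]],[[-0.2,0,0],[0,0,0]],[[-0.2,0,0],[0,0,0]],[[-0.06,0,0],[0,0,0]],[[-0.06,0,0],[0,0,0]],[[-0.06,0,0],[0,0,0]],[[-0.06,0,0],[0,0,0]],[[-0.06,0,0],[0,0,0]],[[-0.06,0,0],[0,0,0]]]'; python3 go.py .065 -.131 .083 0
```

```text
t: 2.85
tcp_pos: [0.5917, -0.096, 0.0841]
tcp_rot: [0.995, 0.097, 0.0, -0.0]
ft_force: [4.1, 0.8, 3.1]
grip_width: 0.0497
gripper_force: 1.9
t 2.85 ped-frame tcp [ 0.0689 -0.1324  0.0841] yaw -0.01 F [4.1 0.8 3.1] w 0.050
shift/0.06 [-0.064 -0.023  0.019] turn/10deg [-0.    -0.004 -0.001]
```

```bash
python3 -m jog '[[[0.15,0,0],[0,0,0]],[[0.2,0,-0.95],[0,0,0]],[[0,0,-0.95],[0,0,0]],[[0,0,0],[0,0,-1]],[[0,0,0],[0,0,-1]],[[0,0,0],[0,0,-1]],[[0,0,0],[0,0,-1]],[[0,0,0],[0,0,-1]],[[0,0,0],[0,0,-1]],[[0,0,0],[0,0,-1]],[[0,0,0],[0,0,-1]],[[0,0,0],[0,0,-1]]]'; python3 go.py 0 -.27 .2 90 0 -.235 .083 90
```

```text
t: 4.35
tcp_pos: [0.6115, -0.0917, 0.1971]
tcp_rot: [0.633, 0.774, -0.001, -0.001]
ft_force: [0.3, -0.5, -0.1]
grip_width: 0.0496
gripper_force: 0.0
t 4.35 ped-frame tcp [ 0.0891 -0.132   0.1971] yaw 90.34 F [ 0.3 -0.5 -0.1] w 0.050
shift/0.06 [-2.29  -1.498 -0.046] turn/10deg [-0.016 -0.005  0.034]
shift/0.06 [ 0.583 -0.     1.95 ] turn/10deg [0. 0. 0.]
```

```bash
python3 -m jog '[[[-0.83,-0.5,0],[0,0,0.034]],[[-0.83,-0.5,0],[0,0,0]],[[-0.83,-0.5,0],[0,0,0]],[[-0.5,0,0],[0,0,0]],[[0,0,0],[0,0,0]]]'
python3 - <<'E'
from cell import *
import cv2,numpy as np
a=capture("top")["color"];b=capture("scene")["color"]
cv2.imwrite("pics/t1.png",a);cv2.imwrite("pics/s1.png",b)
x=cv2.resize(a[137:257,300:400],(400,480),interpolation=cv2.INTER_CUBIC)  # x4
y=cv2.resize(b[140:240,245:345],(400,400),interpolation=cv2.INTER_CUBIC)
o=np.zeros((480,800,3),np.uint8);o[:,:400]=x;o[:400,400:]=y;cv2.imwrite("pics/c1.png",o)
E
python3 go.py 0 -.235 .083 90
```

```text
t: 4.97
tcp_pos: [0.5572, -0.2868, 0.1972]
tcp_rot: [0.638, 0.77, -0.0, -0.001]
ft_force: [-0.4, 0.3, 0.4]
grip_width: 0.0498
gripper_force: 0.0
t 5.08 ped-frame tcp [-0.0014 -0.3107  0.1972] yaw 89.63 F [0.6 0.9 0. ] w 0.050
shift/0.06 [1.259 0.018 1.905] turn/10deg [-0.009 -0.009 -0.037]
```

View pics/c1.png

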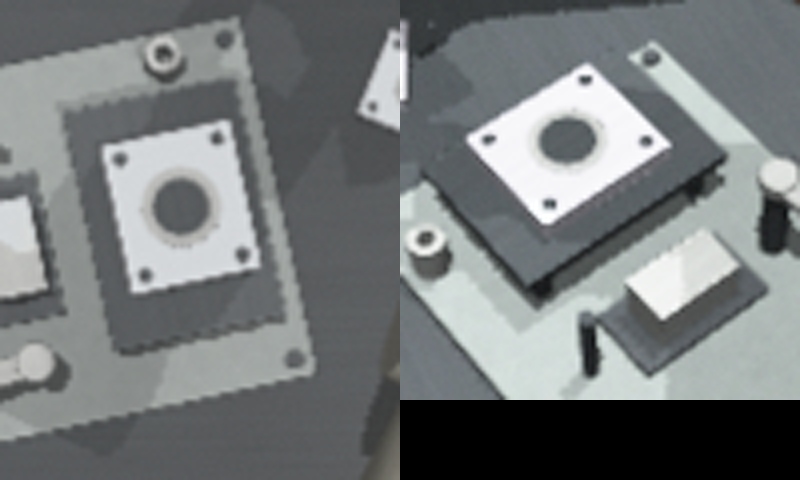

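```bash
cat > blob.py <<'E'
from h import *
def back(n,px,z):
    f,c,k,o,q=CAM[n]; u=cv2.undistortPoints(np.array(px,float).reshape(-1,1,2),np.array([[f,0,c[0]],[0,f,c[1]],[0,0,1]]),np.array([k,0,0,0,0]))[:,0]
    d=R.from_quat(q).apply(np.c_[u,np.ones(len(u))]); return (np.array(o)+d*((z-o[2])/d[:,2])[:,None])
def blob(n,file,seed,z,thr=185):
    g=cv2.cvtColor(cv2.imread(file),cv2.COLOR_BGR2GRAY)
    g=cv2.resize(g,None,fx=4,fy=4,interpolation=cv2.INTER_LINEAR)
    m=(g>thr).astype(np.uint8); _,l=cv2.connectedComponents(m,connectivity=4)
    s=proj(n,seed)[0]; yy,xx=np.nonzero(l); i=l[tuple(np.int32(np.round(s[::-1]*4)))] 
    if i==0: j=np.argmin((xx-s[0]*4)**2+(yy-s[1]*4)**2); i=l[yy[j],xx[j]]
    ys,xs=np.nonzero(l==i); h=cv2.convexHull(np.c_[xs,ys].astype(np.float32))[:,0]
    W=back(n,(h+.5)/4-.5,z)[:,:2]
    r=cv2.minAreaRect((W*1000).astype(np.float32)); m_=cv2.moments((W*1000).astype(np.float32)[:,None])
    a=r[2]%90; a=a-90 if a>45 else a
    return np.array([m_["m10"]/m_["m00"],m_["m01"]/m_["m00"]]),np.array(r[0]),np.sort(r[1]),a
E
python3 - <<'E'
from blob import *
for f in ("0","1"):
  for n,fi in(("top","pics/top0.png" if f=="0" else "pics/t1.png"),("scene","pics/scene0.png" if f=="0" else "pics/s1.png")):
    for nm,seed,z in(("ped",[.4985,.0206,.0585],.0585),("plate",[.5424,-.1041,.08] if f=="0" else [.523,-.108,.08],.08)):
      for thr in (150,185,205): 
        c,r,s,a=blob(n,fi,np.array(seed)+([.03,0,0] if nm=="plate" else 0),z,thr); print(n,f,nm,thr,c.round(1),r.round(1),s.round(1),round(a,2))
E
```

```text
top 0 ped 150 [499.7  20.8] [499.6  20.7] [42.4 71.3] 10.95
top 0 ped 185 [499.8  20.5] [499.6  20.4] [39.7 69.2] 11.26
top 0 ped 205 [499.8  20.5] [499.5  20.4] [38.2 67.8] 11.16
top 0 plate 150 [497.6  -4.8] [497.9  10.9] [265.4 376.8] 11.1
top 0 plate 185 [ 542.4 -103.9] [ 542.5 -103.9] [ 95.3 109.5] 15.48
top 0 plate 205 [ 542.3 -103.7] [ 542.3 -103.7] [ 93.3 107.9] 15.42
scene 0 ped 150 [511.1  13.8] [507.7  19.5] [284.5 347.8] 11.11
scene 0 ped 185 [553.7  64.1] [547.6  46.1] [193.6 240.3] 11.11
scene 0 ped 205 [554.4  65.4] [549.4  48. ] [187.1 234.3] 11.22
scene 0 plate 150 [ 541.9 -103.6] [ 541.9 -103.6] [ 99.7 113.5] 15.3
scene 0 plate 185 [ 542.1 -103.5] [ 542.  -103.5] [ 97.4 111. ] 15.29
scene 0 plate 205 [ 542.2 -103.4] [ 542.1 -103.3] [ 95.8 109.8] 15.27
top 1 ped 150 [500.1  20.5] [499.8  20.6] [40.6 70. ] 10.75
top 1 ped 185 [500.6  20.9] [500.   20.2] [37.9 66.9] 11.5
top 1 ped 205 [515.9  21.5] [512.9  23.4] [34.8 36.8] 10.02
top 1 plate 150 [ 526.3 -103.4] [ 526.4 -103.5] [ 96.9 110.5] 11.23
top 1 plate 185 [ 526.3 -103.4] [ 526.2 -103.5] [ 93.9 107.8] 11.11
top 1 plate 205 [ 525.3 -102.6] [ 525.8 -103.1] [ 90.9 105.3] 10.96
scene 1 ped 150 [511.2  13.7] [508.3  19.7] [283.6 348.6] 11.13
scene 1 ped 185 [499.8  18.8] [499.3  19.4] [43.6 73.7] 10.27
scene 1 ped 205 [500.1  20. ] [499.6  20. ] [40.7 68.3] 11.04
scene 1 plate 150 [ 525.8 -103.1] [ 525.9 -103.2] [100.2 113.2] 11.03
scene 1 plate 185 [ 526.  -102.9] [ 526.2 -102.9] [ 97.4 111.5] 11.17
scene 1 plate 205 [ 525.9 -102.7] [ 526.  -102.8] [ 96.  109.8] 11.08
```

```bash
sed -i 's/^ST=.*/ST=(.4997,.0205,.1937)/' go.py; python3 -m jog '[[[0.77,0.4,0],[0,0,1]],[[0.77,0.4,0],[0,0,1]],[[0.77,0.4,0],[0,0,1]],[[0,0,0],[0,0,1]],[[0,0,0],[0,0,1]],[[0,0,0],[0,0,1]],[[0,0,0],[0,0,1]],[[0,0,0],[0,0,1]],[[0,0,0],[0,0,0.95]]]'; python3 go.py .085 -.1265 .15 0  .085 -.1265 .084 0
```

```text
t: 6.2
tcp_pos: [0.6266, -0.1451, 0.1976]
tcp_rot: [0.995, 0.097, -0.001, -0.0]
ft_force: [-0.1, -0.4, -0.5]
grip_width: 0.0498
gripper_force: 0.0
t 6.20 ped-frame tcp [ 0.0926 -0.1869  0.1976] yaw 0.01 F [-0.1 -0.4 -0.5] w 0.050
shift/0.06 [-0.126 -1.006  0.795] turn/10deg [-0.005  0.008  0.001]
shift/0.06 [-0.  -0.   1.1] turn/10deg [0. 0. 0.]
```

```bash
python3 -m jog '[[[-0.126,-1,0],[0,0,0]],[[0,0,0.95],[0,0,0]],[[0,0,0.94],[0,0,0]],[[-0.15,0,0],[0,0,0]],[[-0.07,0,0],[0,0,0]],[[-0.05,0,0],[0,0,0]],[[-0.05,0,0],[0,0,0]],[[0,0,0],[0,0,0]]]'; python3 go.py .0655 -.1265 .084 0
```

```text
t: 7.2
tcp_pos: [0.5896, -0.0935, 0.0854]
tcp_rot: [0.995, 0.099, 0.001, 0.0]
ft_force: [0.8, 0.1, 1.3]
grip_width: 0.0497
gripper_force: 0.5
t 7.20 ped-frame tcp [ 0.0662 -0.1292  0.0854] yaw 0.21 F [0.8 0.1 1.3] w 0.050
shift/0.06 [-0.012 -0.045  0.024] turn/10deg [ 0.003 -0.009  0.021]
```

```bash
python3 -m jog '[[[-0.014,0,0],[0,0,0]],[[0.2,0,0],[0,0,0]],[[0.2,0,-0.9],[0,0,0]],[[0,0,-0.9],[0,0,-1]],[[0,0,0],[0,0,-1]],[[0,0,0],[0,0,-1]],[[0,0,0],[0,0,-1]],[[0,0,0],[0,0,-1]],[[0,0,0],[0,0,-1]],[[0,0,0],[0,0,-1]],[[0,0,0],[0,0,-1]],[[0,0,0],[0,0,-0.98]]]'; python3 go.py 0 -.215 .19 90 0 -.215 .084 90
```

```text
t: 8.7
tcp_pos: [0.6119, -0.0888, 0.1922]
tcp_rot: [0.633, 0.774, -0.0, -0.0]
ft_force: [-0.9, -0.0, 0.2]
grip_width: 0.0494
gripper_force: 0.0
t 8.70 ped-frame tcp [ 0.089  -0.1288  0.1922] yaw 90.36 F [-0.9 -0.   0.2] w 0.049
shift/0.06 [-1.427 -1.493  0.038] turn/10deg [-0.007 -0.001  0.036]
shift/0.06 [ 0.    -0.     1.767] turn/10deg [0. 0. 0.]
```

```bash
python3 -m jog '[[[-0.72,-0.75,0],[0,0,0.036]],[[-0.71,-0.74,0],[0,0,0]],[[0,0,0.9],[0,0,0]],[[0,0,0.9],[0,0,0]],[[0,0,0],[0,0,0]]]'; python3 go.py 0 -.19 .083 90
```

```text
t: 9.32
tcp_pos: [0.5374, -0.1892, 0.0811]
tcp_rot: [0.638, 0.77, -0.002, -0.004]
ft_force: [-0.7, -0.3, 0.2]
grip_width: 0.0492
gripper_force: 0.0
t 9.32 ped-frame tcp [-0.0034 -0.213   0.0811] yaw 89.65 F [-0.7 -0.3  0.2] w 0.049
shift/0.06 [ 0.384  0.054 -0.031] turn/10deg [-0.042 -0.024 -0.035]
```

```bash
python3 -m jog '[[[0.2,0.05,-0.02],[-0.03,-0.02,-0.035]],[[0.1,0,0],[0,0,0]],[[0,0,0],[0,0,0]],[[0,0,0],[0,0,0]]]'; python3 go.py 0 -.0625 .083 90
```

```text
t: 9.82
tcp_pos: [0.5404, -0.1718, 0.0868]
tcp_rot: [0.635, 0.772, 0.001, 0.004]
ft_force: [-0.3, 0.5, -0.1]
grip_width: 0.0498
gripper_force: 0.0
t 9.82 ped-frame tcp [ 0.0029 -0.1966  0.0868] yaw 90.05 F [-0.3  0.5 -0.1] w 0.050
shift/0.06 [ 2.235 -0.047  0.053] turn/10deg [0.038 0.025 0.005]
```

```bash
python3 -m jog '[[[0.08,-0.047,0.04],[0.038,0.025,0]],[[0.08,0,0],[0,0,0]],[[0.06,0,0],[0,0,0]],[[0.06,0,0],[0,0,0]],[[0.06,0,0],[0,0,0]],[[0.06,0,0],[0,0,0]],[[0.06,0,0],[0,0,0]],[[0.06,0,0],[0,0,0]],[[0.06,0,0],[0,0,0]],[[0.06,0,0],[0,0,0]],[[0.06,0,0],[0,0,0]],[[0.06,0,0],[0,0,0]]]'; python3 go.py 0 -.0625 .083 90
```

```text
t: 11.32
tcp_pos: [0.5282, -0.1274, 0.0834]
tcp_rot: [0.635, 0.772, -0.0, -0.001]
ft_force: [-0.1, -1.6, -1.5]
grip_width: 0.0494
gripper_force: 0.8
t 11.32 ped-frame tcp [-0.0005 -0.1506  0.0834] yaw 90.02 F [-0.1 -1.6 -1.5] w 0.049
shift/0.06 [1.469 0.009 0.007] turn/10deg [-0.008 -0.005  0.002]
```

```bash
python3 -m jog '[[[0.07,0,0],[0,0,0]],[[0.07,0,0],[0,0,0]],[[0.07,0,0],[0,0,0]],[[0.07,0,0],[0,0,0]],[[0.07,0,0],[0,0,0]],[[0.07,0,0],[0,0,0]],[[0.07,0,0],[0,0,0]],[[0.07,0,0],[0,0,0]],[[0.07,0,0],[0,0,0]],[[0.07,0,0],[0,0,0]],[[0.07,0,0],[0,0,0]],[[0.07,0,0],[0,0,0]]]';python3 -m jog '[[[0.05,0,0],[0,0,0]],[[0.05,0,0],[0,0,0]],[[0.05,0,0],[0,0,0]],[[0.05,0,0],[0,0,0]],[[0.05,0,0],[0,0,0]],[[0.05,0,0],[0,0,0]],[[0.05,0,0],[0,0,0]],[[0.05,0,0],[0,0,0]],[[0.05,0,0],[0,0,0]],[[0.05,0,0],[0,0,0]],[[0.05,0,0],[0,0,0]],[[0,0,0],[0,0,0]]]'; python3 go.py 0 -.0625 .083 90
```

```text
t: 12.82
tcp_pos: [0.5188, -0.078, 0.0836]
tcp_rot: [0.635, 0.772, -0.0, -0.001]
ft_force: [0.1, -3.3, 3.3]
grip_width: 0.0496
gripper_force: 1.8
t: 14.32
tcp_pos: [0.5121, -0.0455, 0.0835]
tcp_rot: [0.635, 0.772, -0.0, -0.001]
ft_force: [-0.2, 0.6, -0.6]
grip_width: 0.0496
gripper_force: 0.0
t 14.32 ped-frame tcp [-0.0005 -0.0671  0.0835] yaw 90.02 F [-0.2  0.6 -0.6] w 0.050
shift/0.06 [0.077 0.008 0.008] turn/10deg [-0.008 -0.006  0.002]
```

```bash
python3 -m jog '[[[0.03,0,0],[0,0,0]],[[0.03,0,0],[0,0,0]],[[0.03,0,0],[0,0,0]],[[0.03,0,0],[0,0,0]],[[0,0,0],[0,0,0]],[[-0.1,0,0],[0,0,0]],[[-0.3,0,-0.6],[0,0,0]],[[-0.7,0,-0.7],[0,0,0]],[[-0.9,0,-0.3],[0,0,0]],[[-0.9,0,0],[0,0,0]],[[-0.9,0,0],[0,0,0]],[[0,0,0],[0,0,0]]]'
cat > look.py <<'E'
import sys
from blob import *
from cell import capture
i=sys.argv[1]
for n in("top","scene"):
    a=capture(n)["color"]; f=f"pics/{n}_{i}.png"; cv2.imwrite(f,a)
    for thr in(150,185,205):
        c,r,s,an=blob(n,f,np.array([.4997,.0205,.0785])+[.03,0,0],.0785,thr)
        L=R.from_euler('z',-.1937); d=L.apply([*(r-[499.7,20.5]),0]); d2=L.apply([*(c-[499.7,20.5]),0])
        print(n,thr,"rect",d[:2].round(1),"cent",d2[:2].round(1),s.round(1),"yaw",round(an-11.1,2))
a=cv2.imread(f"pics/top_{i}.png")[137:257,240:400];b=cv2.imread(f"pics/scene_{i}.png")[144:264,250:410]
cv2.imwrite(f"pics/c_{i}.png",np.hstack([cv2.resize(x,(400,300),interpolation=cv2.INTER_CUBIC) for x in(a,b)]))
E
python3 look.py 2; python3 go.py
```

```text
t: 15.82
tcp_pos: [0.5551, -0.266, 0.1791]
tcp_rot: [0.637, 0.771, -0.0, -0.0]
ft_force: [-0.6, -0.3, -0.5]
grip_width: 0.0496
gripper_force: 0.0
top 150 rect [ 36.1 -18.3] cent [51.5 -8. ] [184.9 267.5] yaw 0.01
top 185 rect [ 1.7 -1.8] cent [ 1.8 -1.7] [ 95.6 108.8] yaw -0.17
top 205 rect [ 1.2 -1.2] cent [ 0.8 -1. ] [ 92.  106.4] yaw -0.01
scene 150 rect [15.8  7.3] cent [17.7  0.9] [277.7 340.6] yaw 0.01
scene 185 rect [-0.5 -0.9] cent [-0.1 -0.8] [ 97.5 115.2] yaw -0.15
scene 205 rect [ 0.7 -0.9] cent [ 0.9 -0.9] [ 95.8 111.2] yaw -0.17
t 15.93 ped-frame tcp [-0.0009 -0.2884  0.1787] yaw 89.93 F [-1.3  0.2 -1. ] w 0.050
```

View pics/c_2.png

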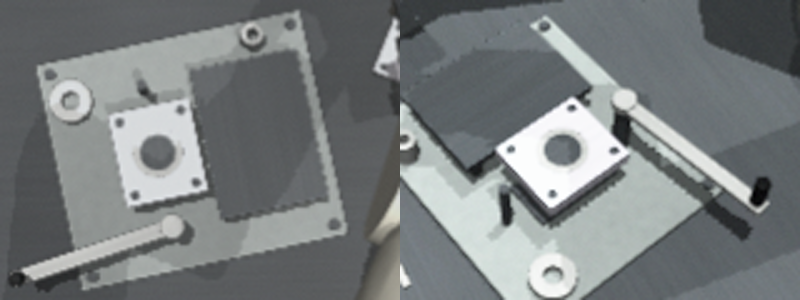

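The plate rests level on the pedestal (top crop (158,152)). It is about 1 mm short in y and within 1 mm in x and 0.2° in yaw. One last nudge.

```bash
python3 -m jog '[[[0.9,0,0],[0,0,0]],[[0.9,0,0],[0,0,0]],[[0.9,0,0.3],[0,0,0]],[[0.6,0,0.7],[0,0,0]],[[0,0,0.6],[0,0,0]],[[0,0,0],[0,0,0]],[[0,0,0],[0,0,0]]]'; python3 go.py 0 -.0588 .083 90
```

```text
t: 16.8
tcp_pos: [0.517, -0.0679, 0.0845]
tcp_rot: [0.635, 0.772, -0.0, -0.0]
ft_force: [-0.3, -0.0, 0.8]
grip_width: 0.0497
gripper_force: 0.0
t 16.80 ped-frame tcp [ 0.     -0.0901  0.0845] yaw 90.04 F [-0.3 -0.   0.8] w 0.050
shift/0.06 [0.522 0.    0.025] turn/10deg [-0.004 -0.004  0.004]
```

```bash
python3 -m jog '[[[0.2,0,0],[0,0,0]],[[0.2,0,0],[0,0,0]],[[0.06,0,0],[0,0,0]],[[0.03,0,0],[0,0,0]],[[0.03,0,0],[0,0,0]],[[0.002,0,0],[0,0,0]],[[0,0,0],[0,0,0]],[[-0.15,0,0],[0,0,0]],[[-0.3,0,-0.6],[0,0,0]],[[-0.7,0,-0.7],[0,0,0]],[[-0.8,0,-0.4],[0,0,0]],[[-0.8,0,-0.3],[0,0,0]]]'; python3 look.py 3
python3 - <<'E'
from h import *   # knob from the 2 initial picks, z fixed at knob top
for a in (1.6,1.65,1.7,1.75):
    P=place((.4997,.0205,.1937),[[-.085+.183*np.cos(a),.183*np.sin(a),.136]]); print(a,P[0].round(4),(proj("top",P)-crop("top",[(32,552)])).round(2),(proj("scene",P)-crop("scene",[(736,320)])).round(2))
E
python3 go.py -.103 .182 .25 90
```

```text
t: 18.3
tcp_pos: [0.5428, -0.2013, 0.2047]
tcp_rot: [0.635, 0.772, 0.0, -0.0]
ft_force: [0.4, 0.4, -0.5]
grip_width: 0.0498
gripper_force: 0.0
top 150 rect [35.9 17.9] cent [44.6 20.7] [186. 195.] yaw 0.04
top 185 rect [ 1.7 -0.6] cent [ 1.9 -0.5] [ 96.5 109. ] yaw 0.1
top 205 rect [ 1.4 -0.6] cent [ 1.5 -0.5] [ 92.7 107. ] yaw -0.0
scene 150 rect [15.9  8. ] cent [18.1  1.9] [277.7 339.2] yaw 0.01
scene 185 rect [-0.3 -0.3] cent [ 0.2 -0.1] [ 97.1 114.7] yaw 0.13
scene 205 rect [ 0.8 -0.2] cent [ 1.1 -0.1] [ 95.9 111.6] yaw 0.13
1.6 [0.3758 0.1826 0.136 ] [[-2.19 -4.22]] [[-4.46  4.71]]
1.65 [0.367  0.1804 0.136 ] [[-1.34 -1.  ]] [[-2.01  2.55]]
1.7 [0.3582 0.1777 0.136 ] [[-0.33  2.17]] [[0.29 0.3 ]]
1.75 [0.3496 0.1746 0.136 ] [[0.84 5.28]] [[ 2.42 -2.05]]
t 18.40 ped-frame tcp [ 0.0005 -0.229   0.2054] yaw 89.84 F [-0.6  0.2 -0.2] w 0.050
shift/0.06 [ 6.843 -1.743 -0.763] turn/10deg [ 0.013  0.013 -0.016]
```

```bash
python3 -m jog '[[[0.86,-0.22,-0.1],[0,0,0]],[[0.86,-0.22,-0.1],[0,0,0]],[[0.86,-0.22,-0.1],[0,0,0]],[[0.86,-0.22,-0.1],[0,0,0]],[[0.86,-0.22,-0.1],[0,0,0]],[[0.86,-0.22,-0.1],[0,0,0]],[[0.86,-0.22,-0.1],[0,0,0]],[[0.82,-0.22,-0.1],[0,0,0]],[[0,0,0],[0,0,-0.67]],[[0,0,0],[0,0,0]],[[0,0,0],[0,0,0]]]' 32; python3 go.py -.106 .182 .2 96.5 -.106 .182 .122 96.5
```

```text
t: 19.77
tcp_pos: [0.3596, 0.1825, 0.2514]
tcp_rot: [0.59, 0.807, -0.001, -0.001]
ft_force: [-0.4, -0.3, 0.1]
grip_width: 0.0293
gripper_force: 0.0
t 19.77 ped-frame tcp [-0.1063  0.1859  0.2514] yaw 96.55 F [-0.4 -0.3  0.1] w 0.029
shift/0.06 [-0.066 -0.001  0.857] turn/10deg [-0.013 -0.006  0.005]
shift/0.06 [ 0.  -0.   1.3] turn/10deg [0. 0. 0.]
```

```bash
python3 -m jog '[[[-0.066,0,0.85],[0,0,0]],[[0,0,0.4],[0,0,0]],[[0,0,0.4],[0,0,0]],[[0,0,0.5],[0,0,0]],[[0,0,0],[0,0,0]],[[0,0,0],[0,0,0]]]'
python3 - <<'E'
# tool frame: x radial, y tangential(closing direction?), per-row arc of 5 deg
import numpy as np
a=np.deg2rad(5); r=.183
print("radial",-r*(1-np.cos(a))/.06,"tang",r*np.sin(a)/.06)
E
python3 go.py
```

```text
t: 20.52
tcp_pos: [0.3614, 0.179, 0.1234]
tcp_rot: [0.59, 0.808, -0.0, -0.001]
ft_force: [0.4, 0.0, 0.4]
grip_width: 0.0292
gripper_force: 0.0
radial -0.011606170820176087 tang 0.2658250153803574
t 20.52 ped-frame tcp [-0.1052  0.1822  0.1234] yaw 96.62 F [0.4 0.  0.4] w 0.029
```

```bash
python3 -m jog '[[[-0.012,0.266,0],[0,0,0.5]],[[-0.012,0.266,0],[0,0,0.5]],[[-0.012,0.266,0],[0,0,0.5]],[[-0.012,0.266,0],[0,0,0.5]],[[-0.012,0.266,0],[0,0,0.5]],[[-0.012,0.266,0],[0,0,0.5]],[[-0.012,0.266,0],[0,0,0.5]],[[-0.012,0.266,0],[0,0,0.5]],[[-0.012,0.266,0],[0,0,0.5]]]'; python3 go.py -.085 0 .122 0 | head -1
```

```text
t: 21.65
tcp_pos: [0.5017, 0.1675, 0.1241]
tcp_rot: [0.854, 0.52, 0.0, -0.001]
ft_force: [-1.4, 0.6, -0.1]
grip_width: 0.0293
gripper_force: 0.3
t 21.65 ped-frame tcp [0.0302 0.1438 0.1241] yaw 51.51 F [-1.4  0.6 -0.1] w 0.029
```

```bash
python3 -m jog '[[[-0.03,0.266,0],[0,0,0.5]],[[-0.012,0.266,0],[0,0,0.5]],[[-0.012,0.266,0],[0,0,0.5]],[[-0.012,0.266,0],[0,0,0.5]],[[-0.012,0.266,0],[0,0,0.5]],[[-0.012,0.266,0],[0,0,0.5]],[[-0.012,0.266,0],[0,0,0.5]],[[-0.012,0.266,0],[0,0,0.5]],[[-0.01,0.16,0],[0,0,0.3]],[[0,0,0],[0,0,0]]]'; python3 go.py .098 0 .122 0
```

```text
t: 22.9
tcp_pos: [0.5887, 0.065, 0.1232]
tcp_rot: [0.985, 0.172, -0.0, -0.0]
ft_force: [0.5, 0.9, 0.0]
grip_width: 0.0294
gripper_force: 0.0
t 22.90 ped-frame tcp [0.0959 0.0265 0.1232] yaw 8.68 F [0.5 0.9 0. ] w 0.029
shift/0.06 [-0.032  0.442  0.02 ] turn/10deg [-0.004  0.002  0.868]
```

```bash
python3 -m jog '[[[0,0.09,0],[0,0,0.17]],[[0,0.09,0],[0,0,0.17]],[[0,0.09,0],[0,0,0.17]],[[0,0.09,0],[0,0,0.17]],[[-0.01,0.08,0],[0,0,0.17]],[[0,0.05,0],[0,0,0]],[[0,0.03,0],[0,0,0]],[[0,0,0],[0,0,0]]]'; python3 go.py .098 -0.007 .122 0
```

```text
t: 23.9
tcp_pos: [0.596, 0.0352, 0.1223]
tcp_rot: [0.995, 0.099, -0.001, -0.0]
ft_force: [0.4, 0.4, 0.6]
grip_width: 0.0293
gripper_force: 0.0
t 23.90 ped-frame tcp [ 0.0974 -0.0041  0.1223] yaw 0.23 F [0.4 0.4 0.6] w 0.029
shift/0.06 [0.01  0.048 0.006] turn/10deg [-0.004  0.009  0.023]
```

```bash
python3 -m jog '[[[0,0.02,0],[0,0,0]],[[0,0.02,0],[0,0,0]],[[0,0,0],[0,0,0]]]'; python3 go.py;  python3 -m jog '[[[0,0.02,0],[0,0,0]],[[0,0,0],[0,0,0]]]';python3 go.py; python3 -m jog '[[[0,0.02,0],[0,0,0]],[[0,0,0],[0,0,0]]]'; python3 go.py
```

```text
t: 24.28
tcp_pos: [0.5965, 0.033, 0.1223]
tcp_rot: [0.995, 0.099, -0.001, -0.0]
ft_force: [0.1, 0.1, 0.4]
grip_width: 0.0289
gripper_force: 0.1
t 24.27 ped-frame tcp [ 0.0974 -0.0064  0.1223] yaw 0.22 F [0.1 0.1 0.4] w 0.029
t: 24.52
tcp_pos: [0.5967, 0.0322, 0.1223]
tcp_rot: [0.995, 0.099, -0.001, -0.001]
ft_force: [-0.1, 3.7, -0.8]
grip_width: 0.0294
gripper_force: 1.7
t 24.52 ped-frame tcp [ 0.0975 -0.0072  0.1223] yaw 0.21 F [-0.1  3.7 -0.8] w 0.029
t: 24.78
tcp_pos: [0.5967, 0.032, 0.1223]
tcp_rot: [0.995, 0.098, -0.001, -0.001]
ft_force: [-1.2, 8.5, 0.6]
grip_width: 0.0296
gripper_force: 4.6
t 24.77 ped-frame tcp [ 0.0974 -0.0074  0.1223] yaw 0.19 F [-1.2  8.5  0.6] w 0.030
```

```bash
python3 -m jog '[[[0,0.03,0],[0,0,0]],[[0,0,0],[0,0,0]]]'; python3 -m jog '[[[0,-0.17,0],[0,0,0]],[[0,0,0],[0,0,0]],[[0,0,-0.5],[0,0,0]],[[0,0,-0.9],[0,0,0]],[[0,0.8,-0.2],[0,0,0]],[[0,0.9,0],[0,0,0]],[[0,0.9,0],[0,0,0]],[[0,0.9,0],[0,0,0]],[[0,0.9,0],[0,0,0]],[[0,0,0],[0,0,0]]]'; python3 look.py 4
```

```text
t: 25.02
tcp_pos: [0.5967, 0.0318, 0.1222]
tcp_rot: [0.995, 0.098, -0.001, -0.003]
ft_force: [-2.2, 17.4, 0.7]
grip_width: 0.0294
gripper_force: 8.7
t: 26.28
tcp_pos: [0.6473, -0.2243, 0.2178]
tcp_rot: [0.995, 0.097, -0.001, 0.0]
ft_force: [0.5, 0.2, -0.6]
grip_width: 0.0297
gripper_force: 0.0
top 150 rect [ -2.1 -24.6] cent [-20.7  -2.6] [241.6 296.9] yaw 9.07
top 185 rect [19.6 20.4] cent [17. 21.] [ 53.1 144.5] yaw -1.86
top 205 rect [ 36.4 -17.7] cent [ 35.6 -17.2] [3.6 9.4] yaw -11.99
scene 150 rect [21.6 -9.4] cent [23.6 -8.5] [265.8 306.2] yaw -0.05
scene 185 rect [  4.9 -23.9] cent [  1.5 -22. ] [ 49.2 172.9] yaw 0.13
scene 205 rect [  3.6 -23.9] cent [  1.4 -22.1] [ 48.  166.9] yaw 0.11
```

View pics/c_4.png

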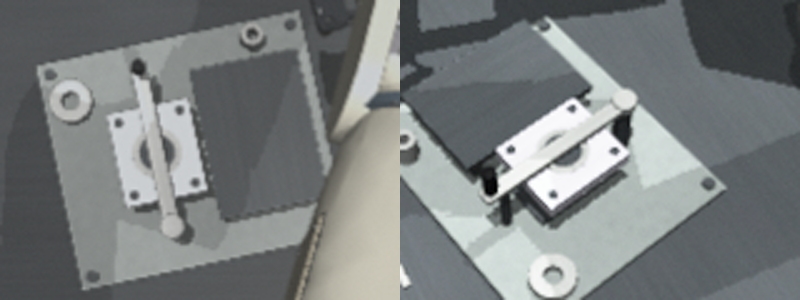

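The bar is closed across the plate, with its knob at (138,67) above the rest post and the pivot at (172,228). The plate sits centred and square on the pedestal, and the socket and bearing haven't moved. The robot is clear, so I'm handing in.

```bash
python3 -c "from cell import finish_job; print(finish_job())"
```

```text
the job is handed in; nothing more can be done
None
```

The job is handed in: the plate rests on the pedestal alone, about 1 mm off centre in x, under 1 mm in y and square within about 0.2°, with the bar pushed closed against its stop at about 17 N and the arm clear at 26 s.

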